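Unpack a refrigerated medicine delivery

ROBOT

A 7-joint arm with a two-finger parallel gripper is mounted at the origin on the work surface. World frame = base frame: x ahead of the robot, y to its left, z up, the work surface at z = 0. Lengths are in m, angles in rad, forces in N, time in s.
With the tool pointing down it reaches from about 0.425 to 0.95 m from the base axis. Payload 4.7 kg.
Tool frame: the origin (TCP) lies on the centre line of the jaws, within the pads' length; the fingertips stand robot.nose_length ahead of it and the grasp point (between the pads) lies 8 mm behind it (robot.nose_length is the distance from the TCP to the fingertips, in m); z points along the fingers, x is the direction in which the jaws open and shut, and the axes are right-handed (so a half turn about z gives the same grasp; the last joint's range is limited). The gripper opens to 85 mm and grips with 20 to 120 N. Pads are 22 mm wide; open, the fingers measure 114 mm over their backs; the gripper's body (76 mm by 85 mm) begins 54 mm behind the grasp point. The pads swing forward as they close: fully open they stand 13 mm farther back than shut.
Start: joints at [1.288, 0.469, -0.049, 1.532, 0.024, 1.141, -0.082], TCP at [0.17, -0.653, 0.242] pointing down, gripper open.
Joint ranges: [-2.59, 2.59], [-0.33, 1.99], [-1.39, 1.29], [0.1, 2.45], [-1.04, 4.18], [0.21, 1.99], [-2.66, 2.66]. Speed limits (rad/s): [2.57, 2.57, 3.14, 3.14, 3.14, 3.14, 3.14].

INTERFACE

Orientations are given as [roll, pitch, yaw] about the fixed x, y, z axes, in that order (R = Rz(yaw) Ry(pitch) Rx(roll)).
In Python, from plant import robot gives the robot as it stands. Calls block until the motion is done:
- robot.goto(position, orientation): joint-space move of the TCP to a pose.
- robot.move_straight(position, vel=0.15, attitude=None, contact_N=None): straight line of the TCP; attitude=None keeps the orientation; vel is the mean speed in m/s. With contact_N (N) it stops when the force on the tool has changed by that much, and returns True; else False.
- robot.move_joints(angles): joint-space move.
- robot.grip(opening, strength=None): opening from 0.0 (shut) to 1.0 (fully open); strength is the grip in N (None keeps the last); returns when the fingers have stopped.
- robot.sleep(seconds).
- robot.inverse_kinematics(position, orientation): joint angles nearest the present ones, or None.
- robot.sense(): the state.
- robot.grab_frame(name): name is "scene" or "top" or "wrist"; returns a dict with "image" (480x640x3 uint8, red, green, blue), "range_z" (480x640 float32, m along the optical axis (not along the pixel's ray), 0 where there is no reading), "fx", "fy", "cx", "cy" (pixels), "R" (3x3) and "t" (3): a world point X has camera coordinates R X + t. Camera axes: x right, y down, z forward; pixel columns grow to the right and rows downward; lengths in m; the calibration is good to about 2 mm. A picture is of the moment at which its call begins.
A pose or a line that the arm cannot do raises robot.IKError and nothing moves.
- robot.close_job(): hands the job in, once; it reports no verdict.
The state is a dict: "t": time; "joint_pos": joint angles; "joint_velocities": joint speeds; "effort": joint torques, N m; "tcp_pos": TCP position; "tcp_rot": TCP orientation; "wrist_force": force on the tool from outside, world axes, zero at the start; "torque": the same for the moment, N m; "opening": opening from 0.0 (shut) to 1.0 (fully open).
Only numpy, scipy, OpenCV 4.12 (cv2) and the standard library are available. Lean on these libraries where they do the work, as an engineer would, in place of code of your own. Each camera call takes 0.05 s, during which the arm holds its last target. There are 200 camera calls.

TASK

First plug the temperature logger from the delivery tray fully into the reader dock, so that it reads out while you work. Then empty the tray: lay both ice bricks in the white freezer tub, and stock every delivered bottle into the rack's row, upright and long side front to back like the others: push each in between its neighbours, nudging them apart, until it stands against the back wall, without tipping any bottle of the row and leaving them all in line at the back. Leave the syrup bottle, carton and pen cup alone.

Things in the scene. Friction and masses are not known exactly. Their poses are not given: they have to be found in the camera images.
- new1: Oblong brown medicine bottle: body 56 long (own x) x 30 thick (own y) x 70 mm high, straight upright sides, ends fully rounded (15 mm radius from above), flat shoulder; white round cap 28 mm across, 70 to 90 mm above the underside; origin at the centre of the underside, z up; 0.08 to 0.15 kg. Delivered: starts in the tray, long axis within 0.15 rad of the tray's x (two to four are there)
- new2: Oblong brown medicine bottle: body 56 long (own x) x 30 thick (own y) x 70 mm high, straight upright sides, ends fully rounded (15 mm radius from above), flat shoulder; white round cap 28 mm across, 70 to 90 mm above the underside; origin at the centre of the underside, z up; 0.08 to 0.15 kg. Delivered: starts in the tray, long axis within 0.15 rad of the tray's x
- new3: Oblong brown medicine bottle: body 56 long (own x) x 30 thick (own y) x 70 mm high, straight upright sides, ends fully rounded (15 mm radius from above), flat shoulder; white round cap 28 mm across, 70 to 90 mm above the underside; origin at the centre of the underside, z up; 0.08 to 0.15 kg. Delivered: starts in the tray, long axis within 0.15 rad of the tray's x
- new4: Oblong brown medicine bottle: body 56 long (own x) x 30 thick (own y) x 70 mm high, straight upright sides, ends fully rounded (15 mm radius from above), flat shoulder; white round cap 28 mm across, 70 to 90 mm above the underside; origin at the centre of the underside, z up; 0.08 to 0.15 kg. Delivered: starts in the tray, long axis within 0.15 rad of the tray's x
- stock1: Oblong brown medicine bottle: body 56 long (own x) x 30 thick (own y) x 70 mm high, straight upright sides, ends fully rounded (15 mm radius from above), flat shoulder; white round cap 28 mm across, 70 to 90 mm above the underside; origin at the centre of the underside, z up; 0.08 to 0.15 kg. Already in the rack's row, its far end at the back wall; smooth, slides easily
- stock2: Oblong brown medicine bottle: body 56 long (own x) x 30 thick (own y) x 70 mm high, straight upright sides, ends fully rounded (15 mm radius from above), flat shoulder; white round cap 28 mm across, 70 to 90 mm above the underside; origin at the centre of the underside, z up; 0.08 to 0.15 kg. Already in the rack's row, its far end at the back wall; smooth, slides easily
- stock3: Oblong brown medicine bottle: body 56 long (own x) x 30 thick (own y) x 70 mm high, straight upright sides, ends fully rounded (15 mm radius from above), flat shoulder; white round cap 28 mm across, 70 to 90 mm above the underside; origin at the centre of the underside, z up; 0.08 to 0.15 kg. Already in the rack's row, its far end at the back wall; smooth, slides easily
- stock4: Oblong brown medicine bottle: body 56 long (own x) x 30 thick (own y) x 70 mm high, straight upright sides, ends fully rounded (15 mm radius from above), flat shoulder; white round cap 28 mm across, 70 to 90 mm above the underside; origin at the centre of the underside, z up; 0.08 to 0.15 kg. Already in the rack's row, its far end at the back wall; smooth, slides easily
- stock5: Oblong brown medicine bottle: body 56 long (own x) x 30 thick (own y) x 70 mm high, straight upright sides, ends fully rounded (15 mm radius from above), flat shoulder; white round cap 28 mm across, 70 to 90 mm above the underside; origin at the centre of the underside, z up; 0.08 to 0.15 kg. Already in the rack's row, its far end at the back wall; smooth, slides easily
- rack: fixed open-fronted white steel rack; origin at the centre of its underside, x from the open front to the back wall, y along the row. Base plate 130 (x) x 298 (y) x 6 mm, no lip at its front edge (x = -65 mm). Back wall: inner face x = +61 mm. End walls: inner faces y = +-145 mm, from x = -10 to +65 mm. All walls rise to 56 mm above the origin
- row (a point): middle of the row on the rack's base: rack x = +33 mm, y = 0, 6 mm above its underside; axes as the rack. A bottle that is home touches the back wall, long axis along x, its origin on this point's y line, its front end 28 mm nearer the front; 70 mm of base is free in front. At first the gaps are 19 to 29 mm (less than a bottle) and 19 to 25 mm at the end walls; nine bottles fill 270 of 290 mm
- tray: fixed low cardboard delivery tray 190 (x) x 300 (y) x 14 mm high, walls 3 mm, floor 3 mm above the origin (underside centre). Bottles stand near x = +-44, y = -48 or +36 mm, ice bricks near x = +-45, y = +116 mm behind a cross wall at y = +75 mm. At x = 0, y = -118 mm a black block 70 (x) x 50 (y) mm, top 25 mm above the origin, holds the logger in a loose pocket 32 x 18, 16 mm deep
- ice1: pale blue rigid plastic ice brick, 80 long (own x) x 40 wide (own y) x 28 mm high, lying flat in the tray, long side along the tray's x; origin at the centre of its underside, z up; 0.1 kg
- ice2: pale blue rigid plastic ice brick, 80 long (own x) x 40 wide (own y) x 28 mm high, lying flat in the tray, long side along the tray's x; origin at the centre of its underside, z up; 0.1 kg
- tub: fixed open white plastic tub for the freezer, outside 130 (own x) x 160 (own y) x 40 mm high, walls 4 mm; origin at the centre of its underside, inner floor 4 mm above it, z up
- logger: temperature logger: white upright block 44 (own x) x 24 (own y) x 62 mm high, from 14 to 76 mm above the origin, with a black plug foot 28 (x) x 14 (y) x 14 mm beneath it; origin at the centre of the foot's underside, z up; about 0.07 kg; starts upright in the tray's pocket, its x along the tray's x; may be plugged either way round
- dock: fixed white reader dock, block 90 (own x) x 76 (own y) x 26 mm high; origin at the centre of its underside, z up
- dock_socket (a point): centre of the mouth of the dock's socket, on its top face 26 mm above the dock's underside: a straight hole 30.6 (dock's x) x 16.6 (dock's y) mm, 18 mm deep, mouth chamfered 1.5 mm. With the logger fully in, the logger's white block rests on the dock's top and the logger's origin is 14 mm below this point
- syrup: bystander: round amber bottle 48 mm across, 130 mm high, on the counter; origin at the centre of its underside
- carton: bystander: carton 50 x 75 x 45 mm high on the counter; origin at the centre of its underside
- pencup: bystander: grey cup 72 mm across, 95 mm high, on the counter; origin at the centre of its underside

How it is judged:
On the way:
1. the logger is plugged fully into the dock (horizontal distance between logger and dock_socket below 0.004 m and z of logger in the frame of dock_socket below -0.011 m and angle between the z axis of logger and the z axis of dock, either way round below 0.1 rad), for 0.3 s.
At the end, for the whole second after the job is handed in: Logger in the socket: 4 mm of centre, 11 of 14 mm deep or more. Both ice bricks in the tub. Every delivered and stock bottle on the rack base, upright within 0.1 rad, long axis within 0.3 rad of front-to-back, within 6 mm of the back wall; all at rest (all of step 1 and linear speed of each of logger, new1, new2, new3, new4, stock1, stock2, stock3, stock4, stock5, ice1, ice2 below 0.02 m/s and x of new1 in the frame of rack between 0.027 and 0.037 m and y of new1 in the frame of rack between -0.14 and 0.14 m and z of each of new1, new2, new3, new4, stock1, stock2, stock3, stock4, stock5 in the frame of rack below 0.01 m and angle between each of new1, new2, new3, new4, stock1, stock2, stock3, stock4, stock5's own z axis and vertical below 0.1 rad and angle between the x axis of each of new1, new2, new3, new4, stock1, stock2, stock3, stock4, stock5 and the x axis of rack, either way round below 0.3 rad and x of new2 in the frame of rack between 0.027 and 0.037 m and y of new2 in the frame of rack between -0.14 and 0.14 m and x of new3 in the frame of rack between 0.027 and 0.037 m and y of new3 in the frame of rack between -0.14 and 0.14 m and x of new4 in the frame of rack between 0.027 and 0.037 m and y of new4 in the frame of rack between -0.14 and 0.14 m and x of stock1 in the frame of rack between 0.027 and 0.037 m and y of stock1 in the frame of rack between -0.14 and 0.14 m and x of stock2 in the frame of rack between 0.027 and 0.037 m and y of stock2 in the frame of rack between -0.14 and 0.14 m and x of stock3 in the frame of rack between 0.027 and 0.037 m and y of stock3 in the frame of rack between -0.14 and 0.14 m and x of stock4 in the frame of rack between 0.027 and 0.037 m and y of stock4 in the frame of rack between -0.14 and 0.14 m and x of stock5 in the frame of rack between 0.027 and 0.037 m and y of stock5 in the frame of rack between -0.14 and 0.14 m and x of ice1 in the frame of tub between -0.061 and 0.061 m and y of ice1 in the frame of tub between -0.076 and 0.076 m and z of each of ice1, ice2 in the frame of tub below 0.035 m and x of ice2 in the frame of tub between -0.061 and 0.061 m and y of ice2 in the frame of tub between -0.076 and 0.076 m); the robot touches nothing.
It fails at once if a bottle of the row is tipped over (beyond 0.4 rad) (angle between any of stock1, stock2, stock3, stock4, stock5's own z axis and vertical above 0.4 rad).
It fails at once if a delivered bottle is pushed into the row, or an ice brick put in the tub, while the logger is not in the dock ((horizontal distance between logger and dock_socket above 0.008 m or z of logger in the frame of dock_socket above -0.008 m) and ((x of new1 in the frame of rack above -0.02 m and y of new1 in the frame of rack between -0.15 and 0.15 m) or (x of new2 in the frame of rack above -0.02 m and y of new2 in the frame of rack between -0.15 and 0.15 m) or (x of new3 in the frame of rack above -0.02 m and y of new3 in the frame of rack between -0.15 and 0.15 m) or (x of new4 in the frame of rack above -0.02 m and y of new4 in the frame of rack between -0.15 and 0.15 m) or (x of ice1 in the frame of tub between -0.061 and 0.061 m and y of ice1 in the frame of tub between -0.076 and 0.076 m and z of ice1 in the frame of tub below 0.035 m) or (x of ice2 in the frame of tub between -0.061 and 0.061 m and y of ice2 in the frame of tub between -0.076 and 0.076 m and z of ice2 in the frame of tub below 0.035 m))).
It fails at once if a bystander (syrup bottle, carton, pen cup) is moved by more than 3 cm (distance of any of syrup, carton, pencup from where it was at the start of the episode above 0.03 m).
Of new1, new2, new3, new4 only 2 to 4 are there at a start; the rules pass over those that are not, and their reading is None.
At some moment in a run one of ice1, ice2 may be knocked a few centimetres aside while the robot is not near it.
Once in a run the grip may slacken for a moment while it holds something.
It also fails if it takes over 210 s, if anything falls off the work surface, if the arm or the gripper's body presses on something with over 40 N, if the wrist force passes 120 N, or if a joint passes its speed limit or range.

## Working session

There is one attempt and no reset: what is moved stays moved. The work goes in short steps, each a Python script; the robot and the scene stay as the last script left them, time stands still between calls to the robot, and variables do not carry over. Pictures are saved under pics/ and viewed, about 12 in all and at most 16, crops included, and the job is handed in when it is done.

```bash
ls; mkdir -p pics; python3 - <<'E'
from plant import robot
import cv2,numpy as np
print(robot.nose_length, robot.sense())
for n in ("scene","top"):
    f=robot.grab_frame(n)
    cv2.imwrite(f"pics/{n}0.png",f["image"][:,:,::-1]); np.savez(f"{n}0.npz",**f)
    print(n,f["fx"],f["cx"],f["cy"],f["R"].round(3).tolist(),f["t"], (f["range_z"]>0).mean())
E
```

```text
pics
0.011 {'t': 0.0, 'joint_pos': array([ 1.28807628,  0.46946781, -0.04860294,  1.53373578,  0.02407476,
        1.14095519, -0.08233824]), 'joint_velocities': array([-4.88997637e-05,  3.92255136e-04,  1.60111001e-03, -1.58049539e-03,
        3.21612437e-04, -2.09384743e-03, -3.09788580e-03]), 'effort': array([-1.34510086e-03, -5.10307288e+01, -4.67279542e-02, -2.37715977e+01,
        1.08394082e-02,  7.42581789e-03,  1.17593977e-06]), 'tcp_pos': array([ 0.16937333, -0.6528137 ,  0.24122591]), 'tcp_rot': array([ 3.14154675e+00,  1.98113899e-03, -1.31698543e+00]), 'wrist_force': array([-0.5062887 , -0.17738068,  0.00708575]), 'torque': array([-0.04075204,  0.00286325,  0.04792865]), 'opening': 1.0001604926253131}
scene 558.4634449460183 317.12687873337313 239.14378243411693 [[-0.299, 0.954, -0.007], [0.686, 0.21, -0.696], [-0.663, -0.213, -0.718]] [ 0.17948057 -0.35470091  1.66186973] 0.996083984375
top 549.0751930722242 319.9239114650591 245.62435866945927 [[-0.033, -0.999, 0.002], [-0.976, 0.032, -0.215], [0.215, -0.009, -0.977]] [-0.01353189  0.58632286  1.18294331] 0.9961783854166667
```

View pics/top0.png

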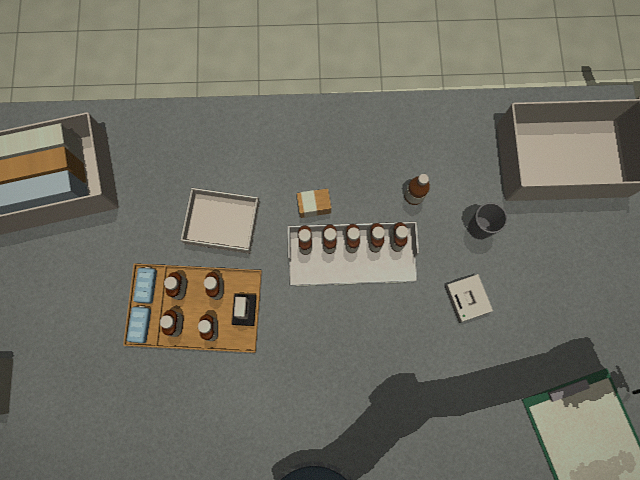

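View pics/scene0.png

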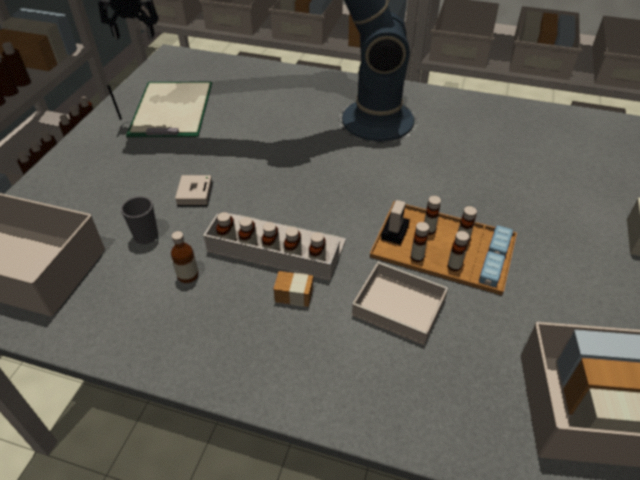

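The top view shows the tray (195,308) with 4 bottles, the ice at (144,285) and (138,325), and the logger at (243,308). The dock is at (469,299), the rack at (353,254) and the tub at (220,219). Next I'll measure positions from the top view.

```bash
cat > h.py <<'E'
import numpy as np, cv2
def cloud(f):
    h,w=f["range_z"].shape; u,v=np.meshgrid(np.arange(w),np.arange(h)); z=f["range_z"]
    c=np.stack([(u-f["cx"])/f["fx"]*z,(v-f["cy"])/f["fy"]*z,z],-1)
    return (c-f["t"])@f["R"]
def ray(f,uv,zp):
    uv=np.atleast_2d(uv).astype(float)
    d=np.c_[(uv[:,0]-f["cx"])/f["fx"],(uv[:,1]-f["cy"])/f["fy"],np.ones(len(uv))]@f["R"]
    o=-f["R"].T@f["t"]
    return o+d*((zp-o[2])/d[:,2])[:,None]
def pix(f,X):
    c=f["R"]@np.asarray(X,float)+f["t"]; return np.array([f["fx"]*c[0]/c[2]+f["cx"],f["fy"]*c[1]/c[2]+f["cy"]])
def blobs(f,mask,zp,amin=15):
    """contours of a mask -> list of (area px, centre xy, size, angle) of minAreaRect on plane zp"""
    out=[]
    for c in cv2.findContours(mask.astype(np.uint8),cv2.RETR_EXTERNAL,cv2.CHAIN_APPROX_NONE)[0]:
        a=cv2.contourArea(c)
        if a<amin: continue
        p=ray(f,c[:,0,:],zp)[:,:2]
        (x,y),(w,h),ang=cv2.minAreaRect((p*1000).astype(np.float32))
        if w<h: w,h,ang=h,w,ang+90
        ang=(ang+90)%180-90
        out.append((a,round(x/1000,4),round(y/1000,4),round(w),round(h),round(np.radians(ang),3),c[:,0].mean(0).round().tolist()))
    return out
E
python3 - <<'E'
from h import *
f=dict(np.load("top0.npz")); P=cloud(f); Z=P[:,:,2]; im=f["image"]; hsv=cv2.cvtColor(im,cv2.COLOR_RGB2HSV)
print("table z",np.median(Z[380:440,100:250]), Z[380:440,100:250].std())
H,S,V=hsv[...,0].astype(int),hsv[...,1].astype(int),hsv[...,2].astype(int)
def show(n,m,zp,a=15):
    print(n)
    for b in blobs(f,m,zp,a): print("  ",b)
roi=np.zeros(Z.shape,bool); roi[180:360,110:510]=1
show("caps/tall 0.085-.1",roi&(Z>0.08)&(Z<0.102)&(S<60)&(V>120),0.095,8)
show("tall",roi&(Z>0.07),0.095,8)
blue=roi&(H>90)&(H<115)&(S>60)&(V>100); show("blue",blue,0.031)
white=roi&(S<50)&(V>150)
show("white dock",white&(Z<0.035)&(np.arange(640)[None]>440),0.026)
show("tub",roi&(Z>0.02)&(Z<0.06)&(np.arange(640)[None]<270)&(np.arange(480)[:,None]<260),0.04)
show("rack",roi&(Z>0.03)&(Z<0.065)&(np.arange(640)[None]>280)&(np.arange(640)[None]<425)&(np.arange(480)[:,None]>215),0.056)
show("rackbase",white&(np.arange(640)[None]>280)&(np.arange(640)[None]<425)&(np.arange(480)[:,None]>215),0.006)
tray=roi&(H>8)&(H<22)&(S>100)&(np.arange(640)[None]<275)&(np.arange(480)[:,None]>255)
k=cv2.morphologyEx(tray.astype(np.uint8),cv2.MORPH_CLOSE,np.ones((25,25)))
show("tray",k,0.014,500)
show("block",roi&(V<70)&(np.abs(Z-0.025)<0.008)&(np.arange(640)[None]<275),0.025)
show("socket",(V<60)&(np.abs(np.arange(640)[None]-469)<18)&(np.abs(np.arange(480)[:,None]-298)<18),0.026,3)
E
```

```text
table z 0.0004757945562830813 0.06880037007265609
caps/tall 0.085-.1
   (111.5, 0.4105, 0.2217, 26, 26, np.float64(1.538), [204.0, 326.0])
   (109.5, 0.4233, 0.3039, 25, 25, np.float64(0.783), [166.0, 321.0])
   (180.0, 0.4501, 0.1457, 42, 23, np.float64(-0.09), [240.0, 306.0])
   (102.5, 0.5042, 0.21, 26, 24, np.float64(1.538), [210.0, 282.0])
   (105.5, 0.507, 0.2969, 27, 24, np.float64(1.538), [170.0, 282.0])
   (97.0, 0.6047, 0.002, 26, 25, np.float64(0.427), [304.0, 235.0])
   (91.0, 0.6051, -0.1079, 25, 23, np.float64(1.539), [353.0, 233.0])
   (97.5, 0.6057, -0.0545, 25, 24, np.float64(-0.034), [330.0, 234.0])
   (91.0, 0.6056, -0.1614, 25, 23, np.float64(1.539), [378.0, 232.0])
   (94.5, 0.6056, -0.2154, 25, 24, np.float64(0.723), [402.0, 231.0])
tall
   (277.5, 0.4094, 0.2196, 53, 30, np.float64(0.01), [205.0, 326.0])
   (272.5, 0.4216, 0.3001, 51, 32, np.float64(0.024), [168.0, 322.0])
   (215.0, 0.4499, 0.1455, 44, 27, np.float64(-0.17), [240.0, 306.0])
   (259.5, 0.5015, 0.2087, 52, 32, np.float64(0.13), [211.0, 284.0])
   (264.0, 0.5049, 0.2948, 51, 35, np.float64(-0.032
[... 1556 characters left out ...]
004, 27, 24, np.float64(-0.028), [304.0, 235.0])
   (88.5, 0.6267, -0.0573, 26, 26, np.float64(0.538), [330.0, 234.0])
   (4681.0, 0.5722, -0.1074, 296, 134, np.float64(-1.561), [354.0, 252.0])
   (22.0, 0.6172, -0.2619, 81, 28, np.float64(0.364), [414.0, 233.0])
tray
   (10592.0, 0.4616, 0.2641, 301, 191, np.float64(1.486), [193.0, 308.0])
block
   (289.0, 0.4513, 0.1463, 71, 49, np.float64(-0.086), [244.0, 309.0])
   (30.5, 0.6813, 0.2756, 119, 4, np.float64(-0.184), [189.0, 214.0])
   (32.5, 0.7416, 0.4592, 62, 6, np.float64(0.182), [112.0, 192.0])
socket
   (21.0, 0.4398, -0.3349, 38, 6, np.float64(0.288), [454.0, 307.0])
   (10.5, 0.4531, -0.3449, 31, 4, np.float64(0.3), [458.0, 301.0])
```

```bash
python3 - <<'E'
import cv2
a=cv2.imread("pics/top0.png")
b=cv2.resize(a[180:360,115:270],None,fx=3,fy=3,interpolation=cv2.INTER_CUBIC)
c=cv2.resize(a[265:330,440:500],None,fx=5,fy=5,interpolation=cv2.INTER_CUBIC)
import numpy as np
o=np.zeros((540,465+305,3),np.uint8);o[:,:465]=b;o[:325,470:]=c[:,:300]; cv2.imwrite("pics/crop1.png",o)
E
```

```text
(no output)
```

View pics/crop1.png

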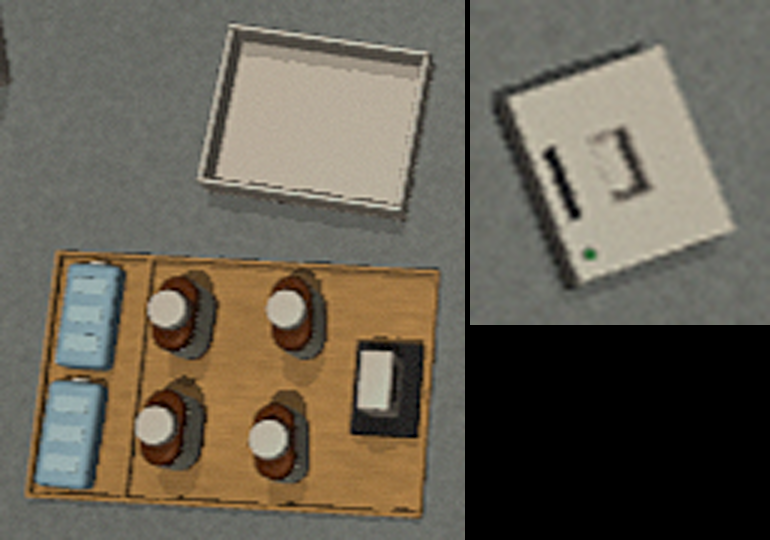

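The crop shows the socket near the dock centre (px ~470,298) with its long side along the dock's x. The logger stands in its block, and the long sides of the bottles run along tray x. The measured sizes match those given. Now wrist views over the dock and the logger.

```bash
cat >> h.py <<'E'
try:
    from plant import robot
    def down(x,y,z,yaw): robot.goto([x,y,z],[np.pi,0,yaw])
    def line(x,y,z,yaw=None,vel=0.15,N=None):
        return robot.move_straight([x,y,z],vel=vel,attitude=None if yaw is None else [np.pi,0,yaw],contact_N=N)
    def grab(n,save=None):
        f=robot.grab_frame(n)
        if save: np.savez(save+".npz",**f); cv2.imwrite("pics/"+save+".png",f["image"][:,:,::-1])
        return f
except ImportError: pass
E
python3 - <<'E'
from h import *
import itertools
for n,(x,y,yw) in dict(dock=(.4616,-.3725,.294),log=(.4505,.146,-.085),rack=(.55,-.107,.0),bot=(.41,.2217,-.085)).items():
    for k in (-np.pi,-np.pi/2,0,np.pi/2,np.pi):
        q=robot.inverse_kinematics([x,y,.2],[np.pi,0,yw+k]); print(n,round(k,2),None if q is None else np.round(q,2))
try:
    down(.4616,-.3725,.25,.294-np.pi/2)
    grab("wrist","w_dock"); print(robot.sense()["t"],robot.sense()["tcp_pos"])
    down(.4505,.146,.25,-.085-np.pi/2)
    grab("wrist","w_log"); s=robot.sense(); print(s["t"],s["tcp_pos"],s["tcp_rot"])
    a=np.hstack([cv2.imread("pics/w_dock.png"),cv2.imread("pics/w_log.png")]); cv2.imwrite("pics/w1.png",cv2.resize(a,(800,300),interpolation=cv2.INTER_AREA))
except robot.IKError as e: print(e)
E
```

```text
dock -3.14 [ 0.52  0.37  0.12  1.79 -0.05  0.98 -2.19]
dock -1.57 [ 0.75  0.38 -0.18  1.77  0.08  0.99 -0.74]
dock 0 [ 0.98  0.42 -0.5   1.76  0.23  1.02  0.7 ]
dock 1.57 [ 1.4   0.66 -1.18  1.74  0.66  1.2   1.91]
dock 3.14 [ 0.52  0.37  0.12  1.79 -0.05  0.98 -2.19]
log -3.14 [ 0.54  0.41 -1.16  2.    0.45  1.02  2.22]
log -1.57 [ 0.45  0.35 -1.03  2.    0.36  0.98 -2.41]
log 0 [ 0.5   0.38 -1.1   2.    0.4   1.   -0.88]
log 1.57 [ 0.55  0.42 -1.18  2.    0.45  1.02  0.64]
log 3.14 [ 0.54  0.41 -1.16  2.    0.45  1.02  2.22]
rack -3.14 [-0.68  0.53  1.12  1.9  -0.55  1.06 -2.48]
rack -1.57 [ 0.45  0.36 -0.42  1.84  0.17  0.98 -1.61]
rack 0 [ 0.62  0.4  -0.65  1.83  0.28  1.01 -0.14]
rack 1.57 [ 0.77  0.46 -0.85  1.82  0.39  1.04  1.33]
rack 3.14 [-0.68  0.53  1.12  1.9  -0.55  1.06 -2.48]
bot -3.14 [ 0.37  0.39 -1.16  2.02  0.43  1.01  2.05]
bot -1.57 [ 0.34  0.37 -1.12  2.02  0.4   1.   -2.63]
bot 0 [ 0.2   0.3  -0.92  2.02  0.29  0.96 -0.95]
bot 1.57 [ 0.37  0.4  -1.17  2.02  0.43  1.01  0.47]
bot 3.14 [ 0.37  0.39 -1.16  2.02  0.43  1.01  2.05]
1.65 [ 0.46044423 -0.37429574  0.24988961]
3.575 [0.45102022 0.14500252 0.24992708] [ 3.14157565e+00 -1.74880987e-04 -1.65779042e+00]
```

View pics/w1.png

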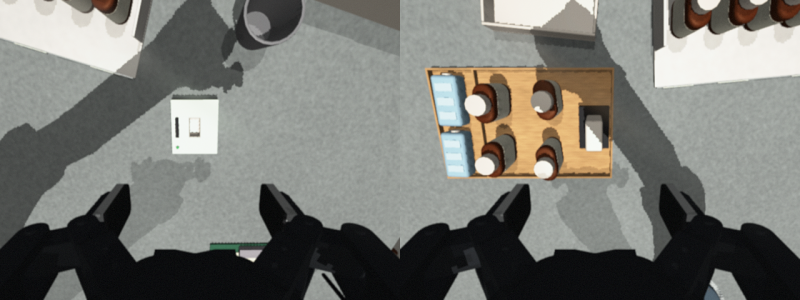

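The wrist view shows the dock at (195,125) in the left half and the logger at (593,130) in the right half, at about 1 mm/px. Next I'll measure both and view one enlarged crop.

```bash
python3 - <<'E'
from h import *
f=dict(np.load("w_dock.npz")); g=dict(np.load("w_log.npz"))
print(f["fx"],f["cx"],f["cy"],-f["R"].T@f["t"],f["R"][2])
def box(m,x0,x1,y0,y1):
    k=np.zeros_like(m);k[y0:y1,x0:x1]=1;return m&k
for n,F,b,zp in (("dock",f,(260,360,140,260),.026),("log",g,(280,345,170,260),.085)):
    hsv=cv2.cvtColor(F["image"],cv2.COLOR_RGB2HSV).astype(int);Z=cloud(F)[...,2]
    if n=="dock":
        m=box((hsv[...,1]<40)&(hsv[...,2]>140),*b)
        print(blobs(F,m,zp,200)); print("z",np.median(Z[m]))
    else:
        m=box((Z>.075)&(Z<.095),*b); print(blobs(F,m,zp,50),np.median(Z[m]))
a=cv2.resize(f["image"][140:260,260:360],None,fx=4,fy=4,interpolation=cv2.INTER_CUBIC)
b=cv2.resize(g["image"][150:260,270:350],None,fx=4.3,fy=4.3636,interpolation=cv2.INTER_CUBIC)
cv2.imwrite("pics/w2.png",np.hstack([a,b])[:,:,::-1])
E
```

```text
349.3503574899448 311.58820979957187 236.10567013580567 [ 0.5289076  -0.35422735  0.38254956] [-0.26960187 -0.0824113  -0.95943901]
[(11185.5, 0.4629, -0.3724, 124, 107, np.float64(0.291), [312.0, 203.0])]
z 0.026181450509687943
[(1338.0, 0.4532, 0.1453, 45, 25, np.float64(-0.087), [310.0, 216.0])] 0.08797014381387973
```

View pics/w2.png

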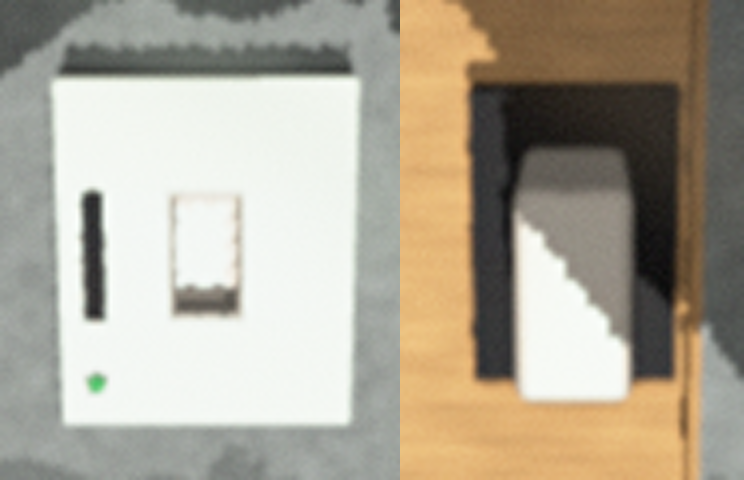

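The crop shows the socket corners at about (170,193)–(241,317) and the dock corners at (53,75)–(362,424), with clean edges. Now I'll cast those rays, then grasp the logger.

```bash
python3 - <<'E'
from h import *
f=dict(np.load("w_dock.npz"))
o=np.array([260,140]); S=lambda L:np.array(L)/4+o-0.375
for n,L in (("sock",[(170,193),(241,193),(241,317),(170,317)]),("dock",[(53,75),(362,75),(352,424),(63,424)])):
    p=ray(f,S(L),.026)[:,:2]
    e=p-np.roll(p,-1,0); d=(p[0]+p[1]-p[2]-p[3]); 
    print(n,p.mean(0).round(4),(np.linalg.norm(e,axis=1)*1000).round(1),np.arctan2(-d[1],-d[0]).round(3))
yaw=-.086+np.pi/2   # jaws along tray y
down(.4520,.1455,.16,yaw); robot.grip(.6)
line(.4520,.1455,.050)
print(robot.sense()["tcp_pos"])
robot.grip(0,60); print(robot.sense()["opening"],robot.sense()["wrist_force"])
line(.4520,.1455,.22); s=robot.sense(); print(s["opening"],s["t"],s["wrist_force"])
grab("wrist","w_held")
E
```

```text
sock [ 0.4622 -0.3742] [18.1 32.6 18.6 32.6] -2.851
dock [ 0.4623 -0.3747] [77.1 91.5 77.5 91.5] -2.85
[0.45244149 0.14596166 0.05051458]
0.27677203377097126 [-0.82440984 -0.85701465  5.37046627]
0.27554574186492314 8.9 [ 0.12072157  0.736491   -1.35782415]
```

View pics/w_held.png

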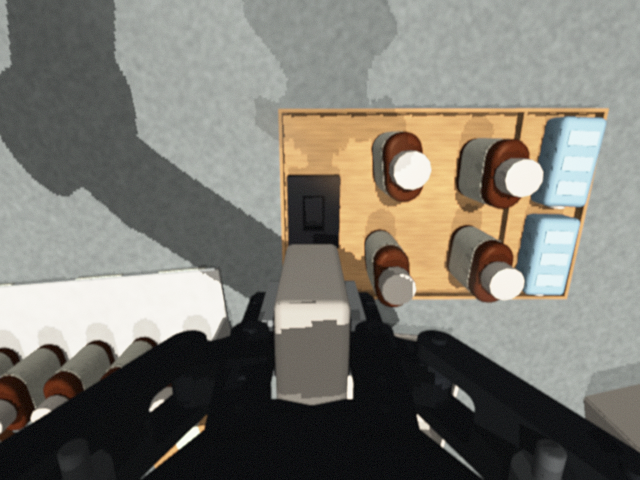

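The held logger shows its top face at px (275–350, 300–400), upright and symmetric between the jaws. Carry it over the dock, where one wrist picture shows both the logger and the socket.

```bash
python3 - <<'E'
from h import *
down(.462,-.374,.25,.291-np.pi/2)
robot.sleep(.3)
g=grab("wrist","w_both"); s=robot.sense(); print(s["opening"],s["tcp_pos"],s["tcp_rot"],s["t"])
T=s["tcp_pos"]; c,sn=np.cos(s["tcp_rot"][2]),np.sin(s["tcp_rot"][2])
# tool axes in world xy: x=(c,s), y=(s,-c)
def tool(p): d=np.asarray(p)[:2]-T[:2]; return np.array([d@[c,sn],d@[sn,-c]])
P=cloud(g); q=P-T; tx=q[...,0]*c+q[...,1]*sn; ty=q[...,0]*sn-q[...,1]*c
m=(np.abs(tx)<.03)&(np.abs(ty)<.05)&(q[...,2]>-.05)&(q[...,2]<.05)
m&=np.abs(tx)<.0115
print("top z rel",np.percentile(q[...,2][m],[50,90,97]))
mt=m&(q[...,2]>np.percentile(q[...,2][m],95)-.004)
print("top: tx",np.percentile(tx[mt],[1,99]),"ty",np.percentile(ty[mt],[1,50,99]),mt.sum())
mf=m&(q[...,2]<.02); print("front face ty by z",[(z,np.median(ty[mf&(abs(q[...,2]-z)<.003)]).round(4)) for z in (-.02,-.01,0,.01,.02)])
# top-camera check of held logger
f=grab("top","t_both"); P=cloud(f); q=P-T; tx=q[...,0]*c+q[...,1]*sn; ty=q[...,0]*sn-q[...,1]*c
print("topcam rng near tcp", q[...,2][(np.abs(tx)<.02)&(np.abs(ty)<.03)].max())
cv2.imwrite("pics/w3.png",np.hstack([g["image"][120:420,200:440],cv2.resize(f["image"][230:350,400:520],(300,300))])[:,:,::-1])
E
```

```text
0.271969824059031 [ 0.46223462 -0.37362623  0.25007237] [-3.14155028e+00 -5.80501012e-05 -1.27902726e+00] 11.1833
top z rel [0.03668417 0.03769328 0.03805489]
top: tx [-0.01105548  0.01123691] ty [-0.02198525 -0.00609908  0.01370407] 7248
front face ty by z [(-0.02, np.float64(-0.0218)), (-0.01, np.float64(-0.0219)), (0, np.float64(-0.0219)), (0.01, np.float64(-0.0219)), (0.02, np.float64(-0.0219))]
topcam rng near tcp 0.35365326856016355
```

View pics/w3.png

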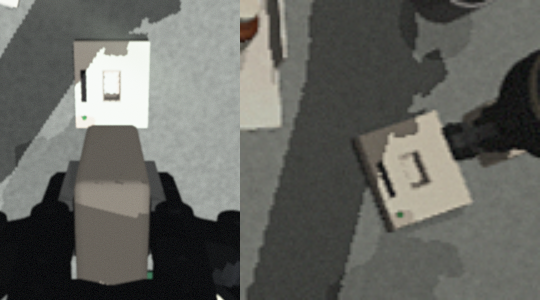

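In tool coordinates the logger is centred (front face at -21.9 mm, expected -22), and the socket is at (.4622,-.3742). Descend with contact sensing, and search if it gets blocked.

```bash
cat > plug.py <<'E'
from h import *
yaw=.291-np.pi/2; cx,cy=.4622,-.3741
line(cx,cy,.080,yaw)
ok=False
for dx,dy in [(0,0),(.0015,0),(-.0015,0),(0,.0015),(0,-.0015),(.002,.002),(-.002,.002),(.002,-.002),(-.002,-.002),(.003,0),(-.003,0),(0,.003),(0,-.003)]:
    if robot.sense()["tcp_pos"][2]<.072 : line(*(robot.sense()["tcp_pos"][:2]),.0725)
    line(cx+dx,cy+dy,.073,vel=.05)
    hit=line(cx+dx,cy+dy,.048,vel=.03,N=10); s=robot.sense()
    print(dx,dy,hit,s["tcp_pos"].round(4),s["wrist_force"].round(1),round(s["opening"],3),s["t"])
    if s["tcp_pos"][2]<.0585: ok=True;break
print(ok)
E
python3 plug.py
```

```text
0 0 True [ 0.462 -0.374  0.052] [-0.4  0.6  3.9] 0.272 13.4833
True
```

```bash
python3 - <<'E'
from h import *
hit=line(.462,-.374,.046,vel=.03,N=25); s=robot.sense(); print(hit,s["tcp_pos"].round(4),s["wrist_force"].round(1),s["opening"])
robot.grip(.6); line(.462,-.374,.20)
g=grab("wrist","w_plug"); P=cloud(g); Z=P[...,2]
m=(np.hypot(P[...,0]-.462,P[...,1]+.374)<.03)&(Z>.05)&(Z<.12); print("logger top z",np.percentile(Z[m],[50,90]), P[m&(Z>.084)][:,:2].mean(0))
f=grab("top","t_plug"); P=cloud(f); Z=P[...,2]
m=(np.hypot(P[...,0]-.462,P[...,1]+.374)<.04)&(Z>.08)&(Z<.1)
print(blobs(f,m,.088)); 
# bottles/rack from a rack overview
down(.47,-.107,.30,0.01-np.pi/2); robot.sleep(.2); grab("wrist","w_rack"); print(robot.sense()["t"])
E
```

```text
True [ 0.4622 -0.3739  0.052 ] [-1.5 -0.3  5.7] 0.2737155231703055
logger top z [0.08890403 0.08993368] [ 0.46360842 -0.37425059]
[(63.0, 0.4535, -0.3726, 28, 25, np.float64(0.32), [477.0, 299.0])]
16.6667
```

View pics/w_rack.png

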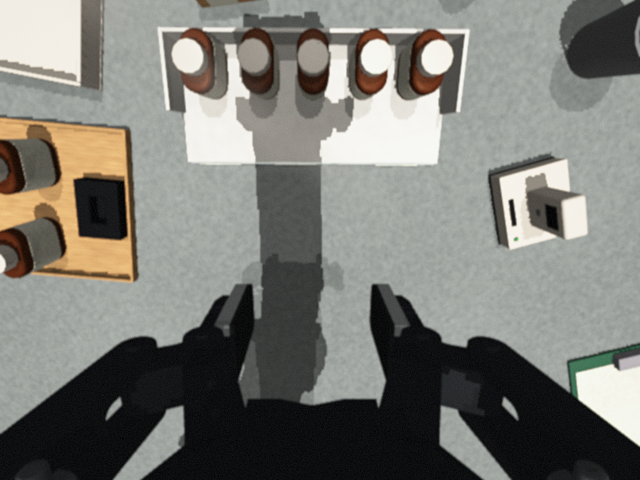

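The wrist view shows the logger seated in the dock. The rack's base front edge runs from (187,163) to (438,165), the wall tops from (159,29) to (469,31), and the five caps are near v≈56. Next: rack and bottle numbers.

```bash
python3 - <<'E'
from h import *
g=dict(np.load("w_rack.npz")); P=cloud(g); X,Y,Z=P[...,0],P[...,1],P[...,2]
print("front",ray(g,[(187,163),(438,165)],.006).round(4).tolist())
print("wall top outer",ray(g,[(159,29),(469,31)],.056).round(4).tolist())
print("base z",np.median(Z[140:160,200:250]))
k=(Z>.087)&(Z<.106)&(X>.5)&(X<.7)&(Y<.1)&(Y>-.3)
for b in blobs(g,k,.098,60): print("cap",b)
k=(Z>.066)&(Z<.106)&(X>.5)&(X<.7)&(Y<.1)&(Y>-.3)
for b in blobs(g,k,.076,60): print("body",b)
w=(Z>.045)&(Z<.064)&(Y>-.29)&(Y<.08)&(X>.53)&(X<.68); 
e=P[w&(X>.58)&(X<.615)]; y=e[:,1]
for lo,hi in ((0.02,.08),(-.29,-.23)):
    t=y[(y>lo)&(y<hi)]; print("endwall y",np.percentile(t,[2,50,98]).round(4),len(t))
t=P[(Z>.03)&(Z<.05)&(Y>-.29)&(Y<.08)&(X>.60)&(X<.68)]; print("back wall inner x",np.percentile(t[:,0],[5,50,95]).round(4))
for lo in (-.24,-.19,-.13,-.08,-.03,.02): 
    u=t[(t[:,1]>lo-.008)&(t[:,1]<lo+.008)]; print(lo,len(u),np.median(u[:,0]).round(4) if len(u) else "")
f=dict(np.load("top0.npz"));print("top front", ray(f,[(290.5,285),(416,280.5)],.006).round(4).tolist())
E
```

```text
front [[0.5063, 0.0403, 0.006], [0.5063, -0.2605, 0.006]]
wall top outer [[0.636, 0.0379, 0.056], [0.6367, -0.2585, 0.056]]
base z 0.007179772376313263
cap (918.0, 0.6046, -0.2153, 30, 27, np.float64(-0.886), [435.0, 58.0])
cap (875.5, 0.6048, -0.1636, 28, 27, np.float64(-0.714), [376.0, 58.0])
cap (858.0, 0.6048, -0.1089, 28, 27, np.float64(0.008), [313.0, 57.0])
cap (877.5, 0.6046, -0.0576, 28, 27, np.float64(0.732), [253.0, 57.0])
cap (915.0, 0.6043, -0.0019, 29, 27, np.float64(-1.563), [189.0, 57.0])
body (2059.5, 0.605, -0.2185, 56, 38, np.float64(-0.017), [428.0, 62.0])
body (1901.5, 0.6052, -0.1654, 55, 34, np.float64(0.043), [372.0, 62.0])
body (1798.5, 0.6047, -0.109, 55, 29, np.float64(0.008), [313.0, 61.0])
body (1898.5, 0.6048, -0.0558, 56, 33, np.float64(-0.023), [257.0, 61.0])
body (2068.5, 0.6043, 0.0018, 56, 38, np.float64(-0.021), [195.0, 61.0])
endwall y [0.0352 0.0361 0.0394] 316
endwall y [-0.2579 -0.2546 -0.2537] 319
back wall inner x [0.6029 0.6319 0.6343]
-0.24 38 0.6343
-0.19 77 0.6342
-0.13 83 0.6341
-0.08 125 0.6339
-0.03 85 0.6339
0.02 24 0.6337
top front [[0.5062, 0.0388, 0.006], [0.5073, -0.2557, 0.006]]
```

The rack's origin is about (.572,-.109) with yaw ~0.003. The caps sit at x≈.605 as expected, and their gaps are 22, 25, 21 and 26 mm. I'll grip each bottle by its cap with the jaws along its long axis, so the fingers stay above the bottle's own shoulder. Then I set it on the free base and slide it in. First the bottle poses in the tray.

```bash
cat >> h.py <<'E'
def caps(f,x0,x1,y0,y1,zf):
    """bottles standing on floor height zf in a world box: [x,y,yaw]; cap top for xy, shoulder points for yaw"""
    P=cloud(f); X,Y,Z=P[...,0],P[...,1],P[...,2]
    box=(X>x0)&(X<x1)&(Y>y0)&(Y<y1); out=[]
    S=cv2.cvtColor(f["image"],cv2.COLOR_RGB2HSV)[...,1]
    for b in blobs(f,box&(Z>zf+.083)&(Z<zf+.101)&(S<90),zf+.091,60):
        sh=P[(np.hypot(X-b[1],Y-b[2])<.036)&(Z>zf+.064)&(Z<zf+.078)&(S>90)][:,:2]
        (c,w,a)=cv2.minAreaRect((sh*1000).astype(np.float32)) if len(sh)>20 else ((0,0),(0,0),0)
        if w[0]<w[1]: w=w[::-1];a+=90
        a=np.radians((a+90)%180-90)
        out.append((b[1],b[2],round(a,3),b[3],b[4],np.round(w).tolist(),(np.round(c)/1000).tolist()))
    return sorted(out,key=lambda o:o[1])
E
python3 - <<'E'
from h import *
down(.42,.25,.30,-.086); robot.sleep(.2); g=grab("wrist","w_tray")
for b in caps(g,.3,.6,.12,.45,.003): print(b)
P=cloud(g);H=cv2.cvtColor(g["image"],cv2.COLOR_RGB2HSV)
m=(H[...,0]>90)&(H[...,0]<118)&(H[...,1]>35)&(P[...,0]<.6)&(P[...,2]>.02)&(P[...,2]<.045)
for b in blobs(g,m,.031,300): print("ice",b)
print(robot.sense()["t"],robot.sense()["tcp_pos"])
E
```

```text
(0.5049, 0.2106, np.float64(0.032), 29, 27, [55.0, 30.0], [0.506, 0.21])
(0.4117, 0.2223, np.float64(-0.036), 28, 26, [55.0, 30.0], [0.412, 0.222])
(0.5076, 0.2956, np.float64(-0.153), 28, 27, [55.0, 30.0], [0.508, 0.296])
(0.4244, 0.3025, np.float64(-0.088), 27, 27, [56.0, 29.0], [0.424, 0.302])
ice (1383.0, 0.0314, 0.052, 97, 48, np.float64(-0.588), [36.0, 366.0])
ice (2891.0, 0.5141, 0.3729, 79, 39, np.float64(-0.11), [390.0, 73.0])
ice (2880.0, 0.4256, 0.3837, 78, 39, np.float64(-0.123), [305.0, 69.0])
18.2667 [0.42059771 0.24906926 0.29990785]
```

View pics/w_tray.png

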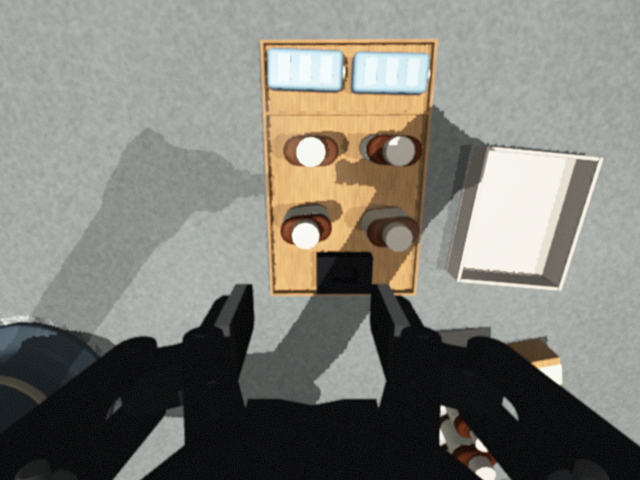

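The tray view shows four bottles, both ice bricks at v≈70 and the tub on the right. The poses match the given sizes (55x30, 79x39). First bottle:

```bash
cat > stock.py <<'E'
from h import *
RY=.003
def st(tag):
    s=robot.sense(); print(tag,s["tcp_pos"].round(4),"F",s["wrist_force"].round(1),"op",round(s["opening"],3),"t",round(s["t"],1)); return s
def pick(x,y,a):
    down(x,y,.16,a); robot.grip(.6); line(x,y,.087)
    robot.grip(0,70); s=st("grip"); line(x,y,.15); return st("lift")["opening"]
def insert(y,slide=None,x1=.609):
    down(.535,y,.15,RY)
    if robot.sense()["opening"]<.2: print("LOST"); return
    line(.535,y,.098)
    line(.535,y,.085,vel=.03,N=4); z=st("down")["tcp_pos"][2]+.0008
    line(.535,y,z,vel=.05)
    hit=line(x1,y,z,vel=.05,N=18); s=st("in "+str(hit))
    if slide is not None and s["tcp_pos"][0]>.60: line(s["tcp_pos"][0]-.0005,slide,z,vel=.05,N=18); st("slid")
def leave(n):
    s=robot.sense(); p=s["tcp_pos"]
    robot.grip(.5); line(p[0],p[1],.16); down(.47,-.107,.30,.01-np.pi/2); robot.sleep(.1)
    g=grab("wrist",n)
    for b in caps(g,.5,.68,-.28,.06,.006): print(b[:3],b[5:])
    st("left"); return g
E
python3 - <<'E'
from stock import *
if pick(.5049,.2106,.032)>.25: insert(-.1895)
grab("wrist","w_in1"); grab("scene","s_in1")
E
```

```text
grip [0.5059 0.2112 0.0884] F [0.7 0.7 6.2] op 0.3 t 20.2
lift [0.5045 0.2099 0.1495] F [ 0.   0.5 -1.4] op 0.297 t 20.7
down [ 0.5371 -0.1895  0.0914] F [0.1 0.1 3.8] op 0.292 t 23.1
in False [ 0.6082 -0.1894  0.0919] F [-2.5  0.  -0.1] op 0.295 t 24.9
```

View pics/w_in1.png

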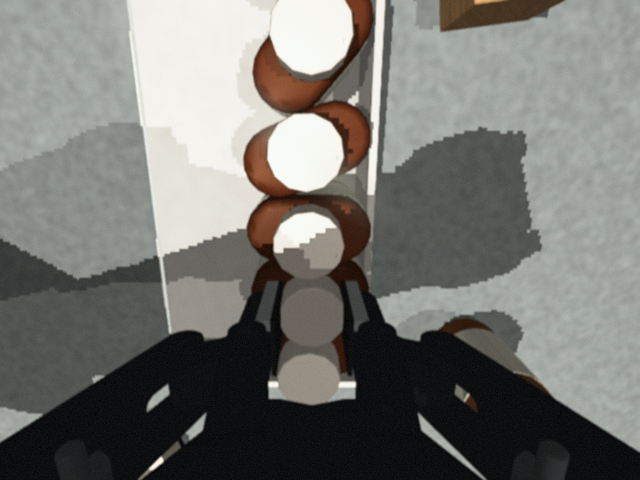

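The view shows the new bottle in line between its neighbours with its cap between the jaws. Slide it outward, release and measure the row.

```bash
python3 - <<'E'
from stock import *
s=robot.sense(); p=s["tcp_pos"]
line(p[0]-.0005,-.202,p[2],vel=.04,N=18); st("slid"); leave("r1")
E
```

```text
slid [ 0.608  -0.2031  0.092 ] F [-0.7 -0.5 -1.2] op 0.295 t 25.5
(0.6055, -0.2341, np.float64(0.029)) ([54.0, 48.0], [0.605, -0.224])
(0.6048, -0.2031, np.float64(-1.485)) ([67.0, 54.0], [0.605, -0.202])
(0.6054, -0.1599, np.float64(1.538)) ([68.0, 54.0], [0.606, -0.161])
(0.6044, -0.1253, np.float64(1.512)) ([67.0, 52.0], [0.605, -0.126])
(0.6063, -0.0864, np.float64(1.558)) ([69.0, 46.0], [0.606, -0.085])
(0.6036, -0.0313, np.float64(1.547)) ([61.0, 31.0], [0.604, -0.036])
left [ 0.4701 -0.1074  0.2992] F [0.4 0.3 0.5] op 0.5 t 27.8
```

The rest of the row shifted by about −29 mm, so the carry at z=.15 swept too low past the caps. I'll carry higher from now on. Looking at the row now.

View pics/r1.png

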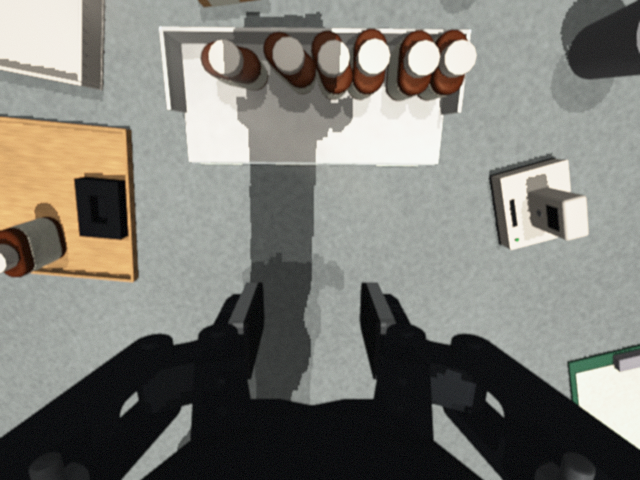

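Nothing tipped, but s1 (228,60), s2 (289,60) and s3 (331,60) are yawed. I'll regrip them by their caps, straighten them and space them so the remaining bottles fit. First their yaws, with shoulder points assigned to the nearest cap.

```bash
python3 - - <<'E'
s=open("h.py").read()
a=s.index("    for b in blobs(f,box&(Z>zf+.083)"); b=s.index("        (c,w,a)=cv2")
s=s[:a]+'''    B=blobs(f,box&(Z>zf+.083)&(Z<zf+.101)&(S<90),zf+.091,60); C=np.array([o[1:3] for o in B])
    for i,b in enumerate(B):
        q=P[(np.hypot(X-b[1],Y-b[2])<.031)&(Z>zf+.067)&(Z<zf+.076)&(S>90)][:,:2]
        sh=q[np.linalg.norm(q[:,None]-C[None],axis=2).argmin(1)==i]
'''+s[b:]
open("h.py","w").write(s)
E
python3 - <<'E'
from h import *
g=dict(np.load("r1.npz"))
for b in caps(g,.5,.68,-.28,.06,.006): print(b)
P=cloud(g)
m=(P[...,0]>.5)&(P[...,0]<.68)&(P[...,1]<.02)&(P[...,1]>-.14)&(P[...,2]>.07)
S=cv2.cvtColor(g["image"],cv2.COLOR_RGB2HSV)[...,1]
for y in (-.0313,-.0864,-.1253):
    q=P[m&(S>90)&(P[...,2]<.083)&(np.abs(P[...,1]-y)<.032)]; x,yy=q[:,0],q[:,1]
    q=q[np.hypot(q[:,0]-.605,q[:,1]-y)<.03][:,:2]-[.605,y]
    w,v=np.linalg.eigh(np.cov(q.T)); print(y,len(q),np.arctan(v[1,1]/v[0,1]))
E
```

```text
(0.6055, -0.2341, np.float64(0.051), 30, 27, [54.0, 28.0], [0.606, -0.234])
(0.6048, -0.2031, np.float64(0.076), 29, 28, [55.0, 29.0], [0.605, -0.203])
(0.6054, -0.1599, np.float64(0.046), 28, 28, [54.0, 32.0], [0.606, -0.159])
(0.6044, -0.1253, np.float64(-0.058), 28, 27, [52.0, 38.0], [0.605, -0.125])
(0.6063, -0.0864, np.float64(0.835), 28, 27, [55.0, 29.0], [0.607, -0.086])
(0.6036, -0.0313, np.float64(1.4), 29, 27, [53.0, 28.0], [0.605, -0.032])
-0.0313 678 1.4177108650027732
-0.0864 1011 1.0692791500839873
-0.1253 1078 0.4167568381019077
```

```bash
cat >> stock.py <<'E'
def adjust(x,y,psi,ym,yt,z=.0915):
    """grip a row bottle's cap, turn it straight on the way to ym, slide to yt, seat at the wall"""
    down(x,y,.20,psi); robot.grip(.5); line(x,y,.125); line(x,y,z,vel=.06,N=8); st("at")
    robot.grip(0,50); s=st("grip"); z=s["tcp_pos"][2]+.0005
    line(x-.004,y,z,vel=.05)
    if abs(psi)>.1: line(.598,ym,z,yaw=RY,vel=.02); 
    line(.598,yt,z,vel=.05,N=15); line(.609,yt,z,vel=.04,N=8); p=st("set")["tcp_pos"]
    robot.grip(.5); line(p[0],p[1],.20)
E
python3 - <<'E'
from stock import *
adjust(.6036,-.0313,1.40,-.005,.013)
adjust(.6063,-.0864,.835,-.060,-.049)
down(.47,-.107,.30,.01-np.pi/2); robot.sleep(.1); g=grab("wrist","r2")
for b in caps(g,.5,.68,-.28,.06,.006): print(b[:3],b[5:])
print(robot.sense()["t"])
E
```

```text
at [ 0.6037 -0.0311  0.0915] F [ 0.4  0.1 -0.6] op 0.5 t 31.3
grip [ 0.604  -0.0311  0.0921] F [0.  0.4 1.6] op 0.302 t 31.6
set [0.6064 0.0125 0.0919] F [ 0.1 -0.4  5.5] op 0.302 t 34.3
at [ 0.6064 -0.0862  0.0915] F [ 0.4 -0.   0.2] op 0.499 t 37.9
grip [ 0.6067 -0.0862  0.0921] F [0.3 1.2 1.8] op 0.303 t 38.2
set [ 0.6065 -0.0496  0.0919] F [-1.1 -1.2  4.9] op 0.307 t 40.6
(0.6056, -0.234, np.float64(-0.088)) ([54.0, 29.0], [0.606, -0.235])
(0.605, -0.2027, np.float64(0.058)) ([54.0, 29.0], [0.605, -0.203])
(0.6054, -0.16, np.float64(0.009)) ([54.0, 32.0], [0.605, -0.159])
(0.6042, -0.1257, np.float64(0.4)) ([54.0, 29.0], [0.605, -0.126])
(0.6053, -0.051, np.float64(0.027)) ([53.0, 28.0], [0.606, -0.052])
(0.6048, 0.0095, np.float64(-0.077)) ([53.0, 27.0], [0.606, 0.009])
42.9833
```

View pics/r2.png

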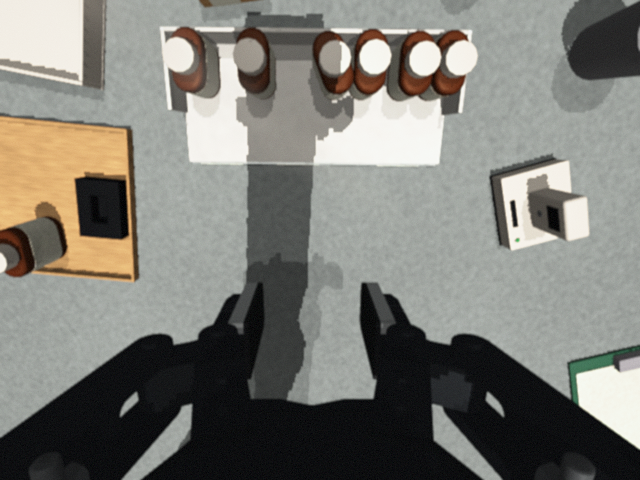

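s1 and s2 are straight and seated again at (185,57) and (252,57). Now s4 and s3, then the next bottle with a high carry.

```bash
sed -i 's/line(x,y,.15); return/line(x,y,.24); return/; s/down(.535,y,.15,RY)/down(.535,y,.24,RY)/; s/line(.535,y,.098)$/line(.535,y,.098,vel=.2)/' stock.py; grep -n "\.24" stock.py; python3 - <<'E'
from stock import *
adjust(.6052,-.1598,0.01,-.171,-.171)
adjust(.6045,-.1257,.40,-.115,-.112)
pick(.4117,.2223,-.036); insert(-.0195)
leave("r3")
E
```

```text
7:    robot.grip(0,70); s=st("grip"); line(x,y,.24); return st("lift")["opening"]
9:    down(.535,y,.24,RY)
at [ 0.6054 -0.1597  0.0915] F [-0.1  0.1  0.2] op 0.501 t 45.8
grip [ 0.6057 -0.1598  0.0921] F [0.9 0.6 1.1] op 0.305 t 46.0
set [ 0.6067 -0.1709  0.092 ] F [-1.1 -0.7  5.7] op 0.304 t 47.0
at [ 0.6047 -0.1256  0.0915] F [0.5 0.  0. ] op 0.499 t 50.2
grip [ 0.605  -0.1256  0.0921] F [0.3 0.4 2.4] op 0.306 t 50.5
set [ 0.6066 -0.1123  0.092 ] F [-0.9  0.6  4.9] op 0.303 t 52.0
grip [0.4123 0.2229 0.0882] F [-1.1 -1.5  5.5] op 0.296 t 55.9
lift [0.4112 0.2218 0.2391] F [-0.1  0.2 -1.5] op 0.297 t 57.0
down [ 0.5356 -0.0196  0.0901] F [ 0.  -0.2  0.3] op 0.298 t 59.3
in False [ 0.607  -0.0195  0.0903] F [-5.2  0.7  0.1] op 0.296 t 61.2
(0.6055, -0.234, np.float64(0.071)) ([54.0, 28.0], [0.606, -0.234])
(0.6049, -0.2034, np.float64(0.065)) ([55.0, 29.0], [0.605, -0.203])
(0.6054, -0.1712, np.float64(-0.009)) ([55.0, 30.0], [0.606, -0.172])
(0.6053, -0.1128, np.float64(0.006)) ([55.0, 27.0], [0.606, -0.113])
(0.6053, -0.0522, np.float64(-0.024)) ([54.0, 29.0], [0.606, -0.052])
(0.605, -0.0222, np.float64(0.09)) ([53.0, 28.0], [0.605, -0.022])
(0.6051, 0.0091, np.float64(-0.082)) ([53.0, 27.0], [0.606, 0.009])
left [ 0.4702 -0.1065  0.2989] F [ 0.2 -0.7  0.1] op 0.5 t 63.2
```

View pics/r3.png

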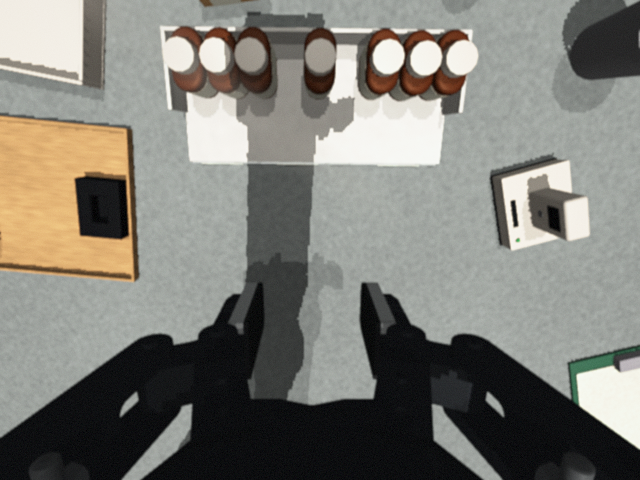

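All seven are in line and seated, with two gaps left, at y≈−.082 and −.142. Both remaining bottles go there; I'll re-measure the tray first.

```bash
python3 - <<'E'
from stock import *
down(.42,.25,.30,-.086); robot.sleep(.1); B=caps(grab("wrist"),.3,.6,.12,.45,.003)
for b in B: print(b)
assert len(B)==2
for b,y in zip(B,(-.0815,-.1415)):
    if pick(*b[:3])<.25: print("no grip"); break
    insert(y); s=robot.sense()
    if s["opening"]<.25 or s["tcp_pos"][0]<.603: print("CHECK"); break
    leave("r4_%d"%(-1000*y))
E
```

```text
(0.5078, 0.2961, np.float64(-0.149), 29, 27, [55.0, 30.0], [0.508, 0.296])
(0.4243, 0.3026, np.float64(-0.088), 27, 26, [54.0, 28.0], [0.424, 0.302])
grip [0.5087 0.2969 0.0885] F [ 0.7 -0.3  6.6] op 0.296 t 66.7
lift [0.5074 0.2955 0.2389] F [ 0.3  0.5 -1.5] op 0.292 t 67.8
down [ 0.5372 -0.0815  0.0914] F [ 0.4 -0.1  3.3] op 0.298 t 70.4
in False [ 0.608  -0.0815  0.0919] F [-3.3 -0.3 -0.9] op 0.295 t 72.3
(0.6056, -0.2343, np.float64(0.087)) ([54.0, 30.0], [0.606, -0.233])
(0.6047, -0.2033, np.float64(0.028)) ([54.0, 29.0], [0.605, -0.203])
(0.6053, -0.1712, np.float64(0.052)) ([54.0, 29.0], [0.606, -0.171])
(0.6053, -0.113, np.float64(-0.006)) ([55.0, 28.0], [0.606, -0.112])
(0.605, -0.0826, np.float64(-0.004)) ([54.0, 30.0], [0.605, -0.082])
(0.6054, -0.052, np.float64(0.014)) ([54.0, 30.0], [0.606, -0.052])
(0.6046, -0.0221, np.float64(0.049)) ([53.0, 28.0], [0.606, -0.023])
(0.6052, 0.0093, np.float64(-0.091)) ([54.0, 27.0], [0.606, 0.009])
left [ 0.4701 -0.1069  0.2991] F [-0.5  0.5  0.3] op 0.505 t 74.4
grip [0.4248 0.3034 0.0883] F [-1.8 -1.5  6.7] op 0.302 t 77.2
lift [0.4239 0.302  0.239 ] F [ 0.5  0.7 -1.6] op 0.295 t 78.4
down [ 0.5352 -0.1418  0.0903] F [ 0.2 -0.2 -0.9] op 0.296 t 81.3
in False [ 0.6072 -0.1417  0.0905] F [-4.4 -0.4  0.3] op 0.299 t 83.2
(0.605, -0.2192, np.float64(0.014)) ([54.0, 53.0], [0.606, -0.221])
(0.6054, -0.1714, np.float64(0.016)) ([54.0, 39.0], [0.606, -0.176])
(0.605, -0.1417, np.float64(0.02)) ([54.0, 29.0], [0.606, -0.142])
(0.6054, -0.1125, np.float64(0.003)) ([55.0, 30.0], [0.606, -0.112])
(0.6046, -0.0822, np.float64(-0.003)) ([54.0, 30.0], [0.605, -0.083])
(0.6055, -0.0522, np.float64(0.022)) ([53.0, 29.0], [0.606, -0.052])
(0.6044, -0.0223, np.float64(0.097)) ([53.0, 28.0], [0.606, -0.022])
(0.6051, 0.0093, np.float64(-0.134)) ([53.0, 28.0], [0.606, 0.01])
left [ 0.4701 -0.1072  0.2992] F [-0.  -0.7  0.4] op 0.497 t 85.3
```

All nine bottles are in; the two rightmost caps merge into one blob. Now the ice bricks: measure fresh and cross-check the tub.

```bash
python3 - <<'E'
from stock import *
f=dict(np.load("w_tray.npz")); t=ray(f,[(487,147),(602,156),(562,289),(458,279)],.04)[:,:2]; print("tub",t.mean(0).round(4),np.linalg.norm(t-np.roll(t,-1,0),axis=1).round(3))
def ice():
    down(.42,.27,.30,-.086); robot.sleep(.1); g=grab("wrist","w_ice"); P=cloud(g);H=cv2.cvtColor(g["image"],cv2.COLOR_RGB2HSV)
    m=(H[...,0]>90)&(H[...,0]<118)&(H[...,1]>35)&(P[...,0]<.7)&(P[...,0]>.2)&(P[...,1]>.1)&(P[...,2]>.015)&(P[...,2]<.07)
    B=blobs(g,m,.031,300)
    for b in B: print("ice",b,np.median(P[...,2][m]))
    return [b for b in B if 70<b[3]<90 and 33<b[4]<46 and b[2]>.2]
c=np.array([.662,.2005]); ay=1.391; ax=ay-np.pi/2; uy=np.array([np.cos(ay),np.sin(ay)])
for k in (1,-1):
    B=ice()
    if not B: break
    b=max(B,key=lambda b:b[1]) if k==1 else B[0]
    x,y,a=b[1],b[2],b[5]
    if k==-1 and np.hypot(*(np.array([x,y])-c))<.09:
        print("already?"); break
    down(x,y,.15,a+np.pi/2); robot.grip(.7); line(x,y,.06); hit=line(x,y,.026,vel=.06,N=8); st("at %s"%hit)
    robot.grip(0,50); st("grip"); line(x,y,.20); s=st("lift")
    if s["opening"]<.3: print("missed"); break
    p=c+k*.032*uy; down(*p,.18,ax+np.pi/2); line(*p,.06); line(*p,.026,vel=.05,N=4); st("placed")
    robot.grip(.58); line(*p,.20)
ice()
E
```

```text
tub [0.6658 0.2002] [0.128 0.159 0.13  0.156]
ice (2683.0, 0.5208, 0.3674, 80, 38, np.float64(-0.026), [396.0, 97.0]) 0.03059786714550767
ice (2721.0, 0.4252, 0.3842, 79, 38, np.float64(-0.124), [306.0, 89.0]) 0.03059786714550767
at False [0.5208 0.3676 0.026 ] F [-0.5  0.4  0.6] op 0.704 t 89.8
grip [0.5209 0.3679 0.0268] F [-0.2 -1.   2.1] op 0.45 t 90.1
lift [0.5206 0.3668 0.1988] F [ 0.5 -0.4 -1.7] op 0.455 t 91.4
placed [0.6673 0.2315 0.0278] F [ 0.  -0.2  3.6] op 0.453 t 93.8
ice (1861.0, 0.6628, 0.2328, 85, 39, np.float64(-0.181), [525.0, 212.0]) 0.03139285189152504
ice (2696.0, 0.4257, 0.3842, 78, 38, np.float64(-0.123), [307.0, 90.0]) 0.03139285189152504
already?
ice (1854.0, 0.6625, 0.2327, 85, 39, np.float64(-0.18), [526.0, 212.0]) 0.03132194338316182
ice (2699.0, 0.4253, 0.3843, 78, 38, np.float64(-0.124), [307.0, 91.0]) 0.03132194338316182
```

The first brick is placed (one had been nudged, and the fresh measurement handled it). Now the second.

```bash
python3 - <<'E'
from stock import *
x,y,a=.4255,.3842,-.124
c=np.array([.663,.2005]); ay=1.391; ax=ay-np.pi/2; uy=np.array([np.cos(ay),np.sin(ay)])
down(x,y,.15,a+np.pi/2); robot.grip(.7); line(x,y,.06); print(line(x,y,.026,vel=.06,N=8)); st("at")
robot.grip(0,50); st("grip"); line(x,y,.20); s=st("lift")
if s["opening"]>.3:
    p=c-.032*uy; down(*p,.18,ax+np.pi/2); line(*p,.06); line(*p,.026,vel=.05,N=4); st("placed")
    robot.grip(.58); line(*p,.20)
# final survey
down(.42,.27,.30,-.086); robot.sleep(.1); g=grab("wrist","f_tray"); P=cloud(g);H=cv2.cvtColor(g["image"],cv2.COLOR_RGB2HSV)
m=(H[...,0]>90)&(H[...,0]<118)&(H[...,1]>35)&(P[...,0]<.8)&(P[...,0]>.2)&(P[...,1]>.1)&(P[...,2]>.01)&(P[...,2]<.1)
for b in blobs(g,m,.032,200): print("ice",b,np.median(P[...,2][m]))
down(.47,-.107,.30,.01-np.pi/2); robot.sleep(.2); g=grab("wrist","f_rack")
for b in caps(g,.5,.68,-.29,.06,.006): print(b[:3],b[5:])
P=cloud(g);Z=P[...,2];m=(np.hypot(P[...,0]-.462,P[...,1]+.374)<.03)&(Z>.08)&(Z<.12);print("logger",np.median(Z[m]),P[m][:,:2].mean(0))
f=grab("top","f_top"); st("end")
t=cv2.resize(f["image"][170:360,115:510],None,fx=1.5,fy=1.5); r=g["image"][0:280,0:620]; o=np.zeros((285+280,620,3),np.uint8); o[:285,:592]=t[:285]; o[285:]=r; cv2.imwrite("pics/final.png",o[:,:,::-1])
E
```

```text
False
at [0.4254 0.3844 0.026 ] F [ 0.1  0.4 -0.8] op 0.698 t 99.9
grip [0.4257 0.3847 0.0267] F [0.1 0.4 3.3] op 0.453 t 100.2
lift [0.4253 0.3836 0.199 ] F [-0.4 -0.1 -1.5] op 0.453 t 101.5
placed [0.6568 0.1686 0.0278] F [ 0.2 -0.8  4.5] op 0.457 t 104.3
ice (2133.0, 0.6509, 0.1725, 87, 42, np.float64(-0.183), [507.0, 260.0]) 0.03178698772732648
ice (2310.5, 0.6624, 0.233, 88, 39, np.float64(-0.187), [521.0, 210.0]) 0.03178698772732648
(0.6055, -0.234, np.float64(-0.046)) ([54.0, 29.0], [0.606, -0.235])
(0.6044, -0.2033, np.float64(0.069)) ([54.0, 29.0], [0.605, -0.203])
(0.6054, -0.1716, np.float64(0.058)) ([54.0, 29.0], [0.606, -0.171])
(0.6051, -0.1417, np.float64(0.028)) ([53.0, 29.0], [0.605, -0.142])
(0.6054, -0.1119, np.float64(0.028)) ([55.0, 30.0], [0.606, -0.112])
(0.605, -0.0823, np.float64(-0.026)) ([54.0, 29.0], [0.605, -0.083])
(0.6054, -0.0523, np.float64(0.016)) ([53.0, 30.0], [0.606, -0.053])
(0.605, -0.0218, np.float64(0.071)) ([53.0, 28.0], [0.606, -0.022])
(0.6051, 0.0094, np.float64(-0.096)) ([54.0, 27.0], [0.606, 0.01])
logger 0.089122191569199 [ 0.46303267 -0.37131866]
end [ 0.4701 -0.1062  0.3   ] F [ 0.4 -0.3 -0.5] op 0.58 t 109.1
```

View pics/final.png

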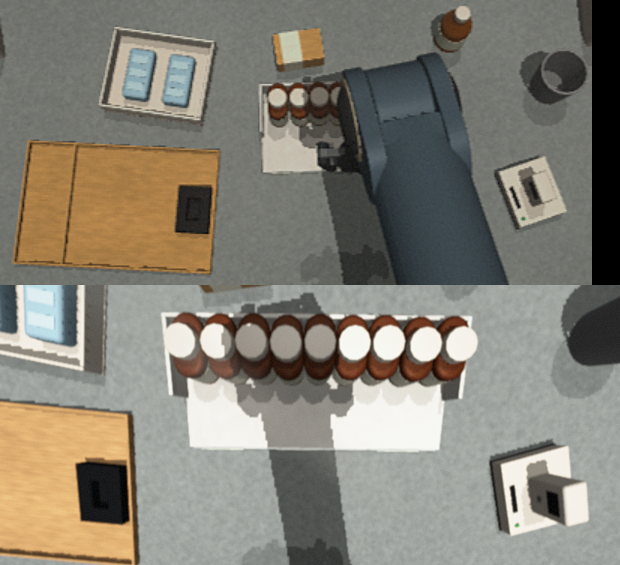

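The final picture shows nine bottles in line at the back wall, both bricks flat in the tub, the logger in the dock, an empty tray and the bystanders in place. The arm is clear, so I'll hand in.

```bash
python3 -c "
from plant import robot
print(robot.close_job(), robot.sense()['t'])"
```

```text
the job is handed in; nothing more can be done
the job is handed in; nothing more can be done
```

The logger is plugged into the dock, both ice bricks are in the tub and all four delivered bottles are in the rack row. I handed the job in shortly after 109 s on the robot clock.

- **Logger:** It went into the dock first and seated on the first try. Its top measures 0.089 m, and fully in is 0.088 m.
- **Bottles:** I gripped each one by its cap, set it on the free base and slid it home. All nine are upright with caps at x = 0.604–0.606 m (home about 0.605). Their yaws are within about 0.1 rad, and the outermost is about 0.125 m from the rack centre (limit 0.14).
- **Ice bricks:** Both lie flat in the tub. One had been nudged in the tray, so I measured both afresh before picking them.
- **Tray and bystanders:** The tray is empty, and the syrup bottle, carton and pen cup look untouched in the last picture. I did not measure them.

**One mishap:** On the first bottle I carried it too low, and it knocked three row bottles sideways, turning them by up to 1.4 rad. In the pictures afterwards all were standing, but I could not see how far they tilted while being hit. I regripped them by their caps, straightened and re-spaced them, shifted a fourth row bottle to make room, and carried higher from then on. Because of that re-spacing, the last three bottles went into gaps about as wide as a bottle, so they barely had to push their neighbours apart.

No final check failed. The wrist camera read up to about 3 mm off from the gripper along the row, which is well inside the limits.

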